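Prop the tilting work plate on its leg

ROBOT

A 6-joint arm with a two-finger parallel gripper is mounted at the origin on a cart in front of the work surface, level with it; the furniture and walls round the work are solid. World frame = base frame: x ahead of the robot, y to its left, z up, the work surface at z = 0. Lengths are in m, angles in degrees, forces in N, time in s.
With the tool pointing down it reaches from about 0.4 to 0.825 m from the base axis. Payload 7 kg.
Tool frame: the origin (TCP) lies midway between the tips of the shut fingers; the grasp point (between the pads) lies ctrl.tcp_to_grasp behind it (ctrl.tcp_to_grasp is the distance from the TCP to the grasp point, in m); z points along the fingers, y is the line along which they close (so a half turn about z gives the same grasp; the last joint's range is limited). The gripper opens to 88 mm and grips with 3 to 60 N. Pads are 19 mm wide; open, the fingers measure 130 mm over their backs; the gripper's body (78 mm by 193 mm) begins 47 mm behind the grasp point.
Start: joints at [79.819, 20.546, 0.682, 0, -70.136, -16.507], TCP at [0.303, 0.603, 0.227] pointing down, gripper open.
Joint ranges: [-176.03, 176.03], [-82.01, 121.73], [-58.28, 71.71], [-173.87, 95.51], [-174.79, -0.11], [-173.66, 173.66]. Speed limits (degrees/s): [136.94, 136.94, 172.46, 180, 180, 180].

INTERFACE

Orientations are given as [roll, pitch, yaw] about the fixed x, y, z axes, in that order (R = Rz(yaw) Ry(pitch) Rx(roll)).
In Python, from plant import ctrl, imaging, close_job gives the robot as it stands.
- The arm moves only by the shell command python3 -m crank 'ROWS'. ROWS is JSON, a list of rows, each a list of 3 entries, a list of its own where there are three numbers: the shift along the world's x, y, z in m, then the turn, a rotation vector about the world's x, y, z in degrees, then the opening, from -1 (shut) to 1 (fully open), so that 0 is half open. A call has 1 to 12 rows; each row shifts and turns the commanded pose from where the row before left it; what a row does not reach is not made up. A row lasts 1/10 s, in which the tool goes at most 50 mm and 8.59 degrees, less where a joint would pass 70% of its speed; a pose out of reach is approached as far as the arm can. A call is refused whole if a number of a shift passes 0.05 or a number of a turn 8.59, either way. A call with a gripper value outside its range is refused whole. The fingers move at their own pace and stop on an object; the grip force is fixed at half the most. Time passes only in rows, so rows that do not move let the fingers close. It gives the time, the measured TCP pose, the force, the opening and the grip force at its end, in the units of the state.
- ctrl.get_obs(): the state, without advancing time (a new reading comes with each control period).
- imaging.snapshot(name): name is "scene" or "top" or "wrist"; returns (picture, depth): 420x560x3 uint8, blue, green, red; 420x560 float32, m along the optical axis (not along the pixel's ray), 0 where there is no reading.
- imaging.camera_model(name): a dict with "mtx" (3x3 intrinsics, pixels), "R" (3x3) and "t" (3): a world point X has camera coordinates R X + t. Camera axes: x right, y down, z forward; pixel columns grow to the right and rows downward; lengths in m; the calibration is good to about 2 mm. A picture is of the moment at which its call begins: read the wrist's pose just before it. camera_model takes no time and is no camera call; for the wrist camera it gives the pose at the moment of the call.
- close_job(): hands the job in; it is judged then, once.
The state is a dict: "clock": time; "joint_pos": joint angles; "qvel": joint speeds; "tau": joint torques, N m; "tool_pos": TCP position; "orientation": TCP orientation; "force": force on the tool from outside, world axes, zero at the start; "moment": the same for the moment, N m; "opening": finger opening in m; "gripper_force": force on a finger pad.
Only numpy, scipy, OpenCV 4.12 (cv2) and the standard library are available. Lean on these libraries where they do the work, as an engineer would, in place of code of your own. Each camera call takes 0.05 s, during which the arm holds its last target. There are 200 camera calls.

TASK

Set the tilting work plate up at its working slope: swing it up by its handle until it stays leaning back, pull the spring-loaded prop leg on its underside out past its over-centre point so that it locks against its stop, then let the plate down gently, without dropping it, until it stands on the leg's foot, and let go. Leave the spanner, marker, pliers and caliper round it where they lie.

Things in the scene. Friction and masses are not known exactly. Their poses are not given: they have to be found in the camera images.
- tilt_base: Grey steel base, 165 x 120 x 8 mm (its x, y, z), bolted to the bench; two hinge lugs, 8 mm thick, 110 mm apart, 71 mm high. Origin: centre of its underside. x points from the plate's handle end to its hinge; y is parallel to the plate's hinge, the leg's pivot and both grip bars; z up. Place and yaw (about -1.82 to -1.32 rad) vary.
- hinge_line (a point): Middle of the plate's hinge line, 58 mm above the bench, at x = +57.5 mm in the base frame.
- tilt_plate (a joint): Plate angle: 0 = shut, level on two buffers; positive raises the handle end; stop at 1.71 rad, leaning just past upright. Aluminium, 144 x 98 x 8 mm, a gate flap fixed on its upper face, about 0.7 kg in all. Stiff hinge (friction 0.15 N m): stays where left above about 1.35 rad, falls by itself below about 1.1. Stands at 0.44 rad when its locked leg rests on the base.
- handle_bar (a point): Centre of the black T handle's cross bar on the plate's free edge: 44 mm long, 16 mm thick, parallel to the hinge, flat ends, in the plate's mid-plane, 172 mm from the hinge line. Held by its two ends (44 mm wide) it pivots between the fingers as the plate swings.
- prop_leg (a joint): Angle of the prop leg under the plate: 0 = folded, pointing from its pivot to the plate's hinge, 14 degrees off the plate; positive swings the foot away from the underside, then towards the handle; 1.064 rad = stop, locked. A spring pulls it back to 0 below the over-centre point (about 0.5 to 0.65 rad) and drives it to the stop above; its pull at the foot is about 3 to 4 N at either end.
- leg_pivot (a point): Pivot of the leg: on the underside of the plate, 105 mm from the hinge line and 14 mm below the plate's mid-plane; its axis is parallel to the hinge.
- leg_foot (a point): Centre of the leg's foot: rubber cross bar, 44 mm long, 16 mm thick, flat ends, parallel to the hinge, 74.8 mm from the pivot, on a leg 16 mm wide. With the plate upright the folded foot hangs 32 mm in front of its mid-plane, 95 mm above the bench, under the lip: the tool must come in tilted 25 to 45 degrees from vertical, leaning to the base's -x side.
- plate_lip (a point): Lower edge of the plate's turned-down lip (6 mm thick, 98 mm wide): 147 mm from the hinge line, 46 mm below the plate's mid-plane, which passes through the hinge line. With the plate upright the lip overhangs the folded leg like a roof.
- spanner_10: Bystander: open-ended spanner 26 x 132 x 6 mm, lying in front of the base's handle end. Origin: centre of its underside; long axis y.
- marker_0: Bystander: black marker 14 x 129 x 12 mm, lying behind the base's hinge end. Origin: centre of its underside; long axis y.
- pliers: Bystander: red-handled pliers 72 x 185 x 17 mm, lying right of the base. Origin: centre of its underside; long axis y.
- caliper: Bystander: steel vernier caliper 60 x 170 x 10 mm, lying left of the base. Origin: centre of its underside; long axis y.

How it is judged (in metres and radians):
On the way, in this order (a step that is already met when the one before it is completed fails the run):
1. the plate is swung up until it stays (at least 1.25 rad) (value of joint tilt_plate above 1.25 rad), for 0.2 s.
2. the leg is swung out past over-centre and locked at its stop (value of joint prop_leg above 0.97 rad), for 0.3 s.
At the end, for the whole second after the job is handed in: The leg is locked (within 0.09 rad of its stop) and the plate stands still on its foot at its working slope (0.38 to 0.50 rad) (value of joint prop_leg above 0.97 rad and value of joint tilt_plate between 0.38 and 0.5 rad and velocity of joint tilt_plate between -0.05 and 0.05 rad/s); the robot touches nothing.
It fails at once if the plate is dropped or slammed (falls faster than 2.5 rad/s) (velocity of joint tilt_plate below -2.5 rad/s).
It fails at once if a bystander is pushed more than 30 mm (distance of any of spanner_10, marker_0, pliers, caliper from where it was at the start of the episode above 0.03 m).
It also fails if it takes over 69 s, if anything falls off the work surface, if the arm or the gripper's body presses on something with over 40 N, if the wrist force passes 120 N, or if a joint passes its speed limit or range.

## Working session

There is one attempt and no reset: what is moved stays moved. The work goes in short steps, Python scripts to look and compute and a shell command to move; the robot and the scene stay as the last step left them, time stands still between calls to the robot, and variables do not carry over. Pictures are saved under pics/ and viewed, at most 10 in all, crops included, and the job is handed in when it is done.

```bash
ls; mkdir -p pics; python3 - <<'E'
from plant import ctrl, imaging
import cv2,numpy as np
print(ctrl.get_obs(), ctrl.tcp_to_grasp)
for n in("scene","top"):
    p,d=imaging.snapshot(n); cv2.imwrite(f"pics/{n}0.png",p); np.save(f"pics/{n}0.npy",d)
    m=imaging.camera_model(n); print(n,m); np.savez(f"pics/{n}_m.npz",**m)
E
```

```text
pics
{'clock': 0.0, 'joint_pos': array([ 7.98168952e+01,  2.05914291e+01,  6.33101298e-01, -1.88024404e-02,
       -7.01351939e+01, -1.65062337e+01]), 'qvel': array([-0.04623915, -0.0177459 , -0.05003061,  0.06700351,  0.09718807,
       -0.05531384]), 'tau': array([ 1.01264664e-03, -5.82710230e+01,  2.93047392e+01,  6.99697226e+00,
        6.80483630e-03, -1.60551522e-04]), 'tool_pos': array([0.30299722, 0.60262632, 0.22562179]), 'orientation': array([ 1.7990531e+02, -9.6267585e-03, -2.6695734e+01]), 'force': array([ 0.54669309,  0.13774914, -0.51619574]), 'moment': array([ 0.02877142,  0.00507658, -0.01522262]), 'gripper_force': 0.0, 'opening': 0.08756950981119574} 0.0188
scene {'mtx': array([[416.05650529,   0.        , 272.54060074],
       [  0.        , 416.05650529, 210.29624665],
       [  0.        ,   0.        ,   1.        ]]), 'R': array([[ 0.45434871, -0.89080608, -0.00563799],
       [-0.6458895 , -0.32505897, -0.69077017],
       [ 0.61350959,  0.31749205, -0.72305241]]), 't': array([-0.1653807 ,  0.38131811,  0.5983405 ])}
top {'mtx': array([[482.97335126,   0.        , 275.66613449],
       [  0.        , 482.97335126, 202.17132371],
       [  0.        ,   0.        ,   1.        ]]), 'R': array([[-0.00363073, -0.99977352, -0.02096981],
       [-0.98371949,  0.00733863, -0.17956087],
       [ 0.17967409,  0.01997647, -0.98352334]]), 't': array([0.07678772, 0.50409504, 1.03909839])}
```

View pics/top0.png

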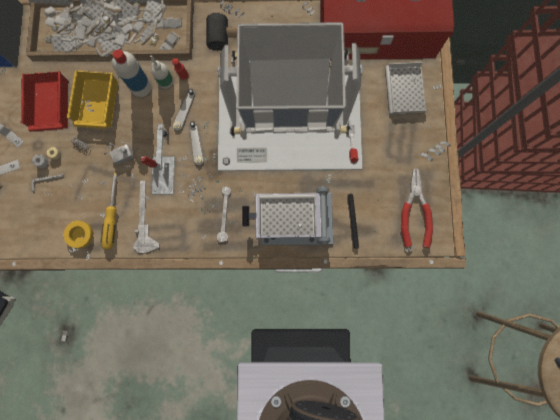

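View pics/scene0.png

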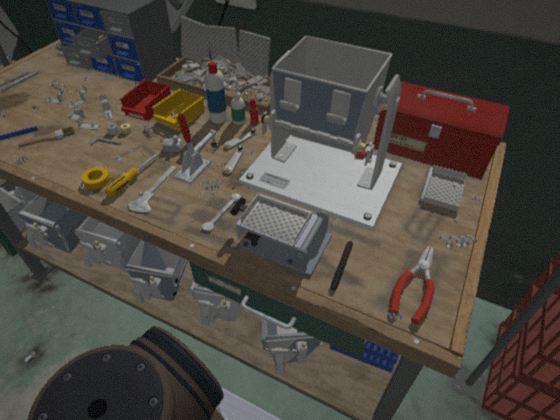

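The top view shows the plate with its black handle bar at about (245,215) and the hinge at about (325,217). The spanner is at (224,215), the marker at (353,221), the pliers at (417,210), and the caliper probably at (143,218). I'll take an enlarged crop next.

```bash
cat > h.py <<'E'
import numpy as np, cv2
def load(n,k=0):
    m=np.load(f"pics/{n}_m.npz"); return m
def at_z(m,u,v,z):
    r=m["R"].T@np.linalg.inv(m["mtx"])@np.array([u,v,1.]); c=-m["R"].T@m["t"]
    return c+r*(z-c[2])/r[2]
def at_d(m,d,u,v):
    return m["R"].T@(np.linalg.inv(m["mtx"])@np.array([u,v,1.])*d-m["t"])
def cloud(m,d):
    v,u=np.mgrid[:d.shape[0],:d.shape[1]]
    p=np.stack([u,v,np.ones_like(u)],-1)@np.linalg.inv(m["mtx"]).T*d[...,None]
    return (p-m["t"])@m["R"]
E
python3 - <<'E'
from h import *
p=cv2.imread("pics/top0.png")[170:260,200:360]
cv2.imwrite("pics/topc.png",cv2.resize(p,None,fx=5,fy=5,interpolation=cv2.INTER_CUBIC))
m=load("top");P=cloud(m,np.load("pics/top0.npy"))
for v in range(180,256,5): print(v,[int(1000*P[v,u,2]) for u in range(236,345,4)])
E
```

```text
180 [2, 0, 2, 0, -1, 1, -2, 0, 0, 1, 0, -1, 0, 2, 1, 2, 0, -1, -1, -3, -3, 1, -2, 10, 0, -2, -1, 0]
185 [-1, 0, 0, 0, 0, 2, 0, -2, -1, -3, 0, 0, 3, -3, -1, 1, 0, -2, -4, -2, -1, 0, -5, 0, 0, 0, 2, 2]
190 [-1, 3, -1, 2, 0, -1, -4, -1, 0, -1, 0, -1, 0, -3, 0, 0, 0, 3, -3, -1, 2, 68, 69, 59, -2, 0, -1, -3]
195 [0, -1, 0, 1, 0, 62, 62, 60, 66, 65, 69, 67, 71, 72, 73, 70, 68, 71, 71, 73, 60, 58, 61, 9, 0, -1, 0, -1]
200 [1, 1, -4, 0, -1, 60, 66, 61, 61, 63, 64, 62, 62, 61, 63, 62, 63, 61, 59, 63, 63, 62, 61, 8, -2, 0, 0, -1]
205 [-3, 1, 1, -1, 4, 60, 65, 62, 65, 59, 63, 62, 63, 62, 60, 62, 61, 58, 63, 59, 60, 57, 63, 8, 0, 1, 0, 0]
210 [0, -2, 63, 65, -3, 58, 67, 64, 60, 63, 64, 59, 64, 60, 66, 64, 65, 60, 64, 64, 61, 58, 65, 6, 1, 0, -1, -3]
215 [0, -1, 64, 63, 61, 60, 67, 65, 62, 65, 63, 62, 63, 64, 65, 62, 63, 64, 62, 63, 61, 60, 63, 7, 2, 1, -3, -1]
220 [0, 0, 61, 60, 0, 55, 65, 64, 57, 62, 60, 65, 64, 64, 63, 62, 64, 63, 65, 65, 60, 62, 63, 8, 5, 0, -5, -2]
225 [0, -1, 67, 64, 0, 58, 67, 63, 64, 66, 62, 66, 63, 60, 62, 65, 64, 63, 63, 60, 60, 62, 61, 8, 6, 1, 2, -1]
230 [-4, 0, 0, -3, 0, 60, 68, 62, 59, 64, 63, 65, 60, 60, 61, 62, 63, 60, 62, 63, 63, 62, 62, 6, 6, -4, 2, 0]
235 [-2, 0, -3, -2, -1, 61, 63, 62, 63, 62, 60, 61, 64, 62, 60, 63, 59, 63, 62, 60, 66, 61, 67, 5, 6, 0, -1, 0]
240 [-1, 1, -2, 0, -1, -3, -3, 10, 15, 5, 5, 6, 8, 11, 5, 7, 7, 9, 9, 10, 4, 64, 69, 68, 5, 0, -1, 0]
245 [-1, 1, 1, 1, 0, -5, -1, 6, 2, 1, 1, 0, 0, -1, -1, 0, 0, 1, -6, 0, 1, 0, -1, -1, 1, -3, -3, 1]
250 [0, 3, 1, 0, 0, 1, -1, -3, 0, -1, -1, -1, 0, -2, -2, -1, 1, 0, -4, -4, -2, -3, -1, 2, -1, 0, -3, -1]
255 [-2, 2, -2, 3, 0, -2, -3, -1, -2, -1, -5, 0, 2, 1114, 0, 0, 0, 5, 0, 0, -1, -1, 0, 0, -3, 1, 0, 1]
```

View pics/topc.png

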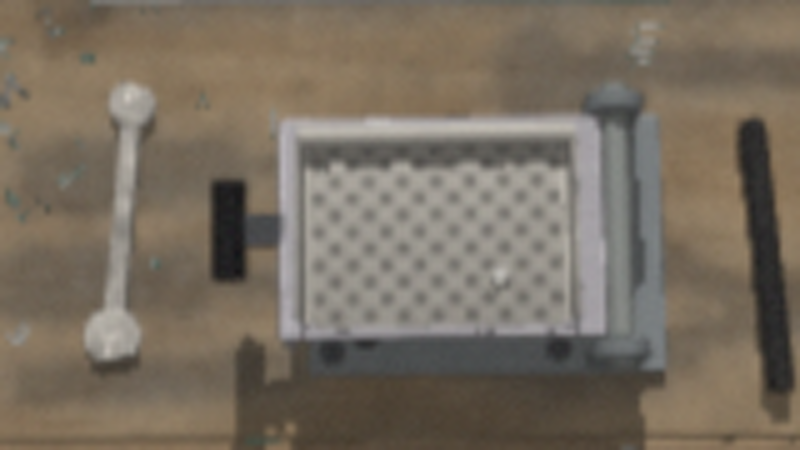

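The enlarged crop shows the handle bar centre at pixel (245.7,216.0), the upper lug at about (322.5,190) and the lower lug at about (324,239.5). The spanner runs from (226,191) to (222.5,237), and the marker from (350.5,196) to (355.5,246).

```bash
python3 - <<'E'
from h import *
m=load("top")
f=lambda u,v,z:at_z(m,u,v,z)
c=lambda x,y:(200+x/5-.4,170+y/5-.4)
h=f(*c(228.5,230),.066); a=f(*c(612,100),.069); b=f(*c(621,347),.069)
print("handle",h,"len",f(*c(228,180),.066)-f(*c(228,280),.066))
print("lugs",a,b,np.linalg.norm(a-b), (a+b)/2, np.linalg.norm(((a+b)/2-h)[:2]))
d=((a+b)/2-h);print("yaw from handle->hinge",np.arctan2(d[1],d[0]));l=a-b;print("yaw from lugs",np.arctan2(-l[0],l[1]), np.arctan2(l[1],l[0])-np.pi/2)
for n,e in dict(spanner=((130,85),(112,365),.006),marker=((752,118),(778,392),.012)).items(): print(n,f(*c(*e[0]),e[2]),f(*c(*e[1]),e[2]))
# plate upper edges corners
for q in((282,118),(605,118),(605,340),(282,340)): print("plate",f(*c(*q),.062))
for q in((662,115),(664,370)): print("base",f(*c(*q),.008))
for q in ((403,248),(432,248),(415,170),(137,250),(143,180),(158,250)): print("byst",f(*q,.01))
E
```

```text
handle [0.47143047 0.14047623 0.066     ] len [0.04446997 0.00034307 0.        ]
lugs [ 0.52782099 -0.02880002  0.069     ] [ 0.41854753 -0.03041473  0.069     ] 0.10928538383312543 [ 0.47318426 -0.02960738  0.069     ] 0.17009264673749278
yaw from handle->hinge -1.560485343835156
yaw from lugs -1.5560206746644039 -1.5560206746644039
spanner [0.55000525 0.19245481 0.006     ] [0.41817601 0.19878352 0.006     ]
marker [ 0.53067862 -0.09789688  0.012     ] [ 0.40357601 -0.10571682  0.012     ]
plate [0.52228198 0.1173624  0.062     ]
plate [ 0.521154   -0.02607399  0.062     ]
plate [ 0.42238015 -0.02406753  0.062     ]
plate [0.42321124 0.11699691 0.062     ]
base [ 0.53323682 -0.0566544   0.008     ]
base [ 0.4142536  -0.05464788  0.008     ]
byst [ 0.40315797 -0.21426436  0.01      ]
byst [ 0.40280192 -0.27972816  0.01      ]
byst [ 0.5852115  -0.25142287  0.01      ]
byst [0.40187444 0.39370832 0.01      ]
byst [0.56664617 0.38742501 0.01      ]
byst [0.40161489 0.34521632 0.01      ]
```

```bash
python3 - <<'E'
from h import *
m=load("top");P=cloud(m,np.load("pics/top0.npy")).reshape(-1,3)
for x in np.arange(.35,.8,.05):
    print(round(x,2),[int(1000*np.percentile(P[(abs(P[:,0]-x)<.025)&(abs(P[:,1]-y)<.025),2],99)) if ((abs(P[:,0]-x)<.025)&(abs(P[:,1]-y)<.025)).sum()>20 else -1 for y in np.arange(-.3,.7,.05)])
E
python3 -m crank '[[[0.014,-0.0385,0],[0,0,-5.2],1],[[0.014,-0.0385,0],[0,0,-5.2],1],[[0.014,-0.0385,0],[0,0,-5.2],1],[[0.014,-0.0385,0],[0,0,-5.2],1],[[0.014,-0.0385,0],[0,0,-5.2],1],[[0.014,-0.0385,0],[0,0,-5.2],1],[[0.014,-0.0385,0],[0,0,-5.2],1],[[0.014,-0.0385,0],[0,0,-5.2],1],[[0.014,-0.0385,0],[0,0,-5.2],1],[[0.014,-0.0385,0],[0,0,-5.2],1],[[0.014,-0.0385,0],[0,0,-5.2],1],[[0.014,-0.0385,0],[0,0,-5.2],1]]'
```

```text
0.35 [3, 3, 2, 3, 4, 4, 3, 5, 5, 5, 5, 5, 5, 6, 4, 5, 5, 5, 5, 5]
0.4 [5, 18, 17, 3, 13, 70, 65, 61, 62, 5, 6, 4, 4, 6, 7, 29, 21, 21, 5, 5]
0.45 [17, 19, 19, 4, 14, 65, 81, 67, 80, 66, 9, 4, 4, 4, 9, 31, 22, 22, 3, 4]
0.5 [15, 18, 17, 4, 14, 67, 79, 74, 80, 67, 8, 5, 3, 4, 6, 26, 8, 4, 4, 3]
0.55 [4, 16, 4, 4, 222, 218, 66, 4, 3, 5, 7, 15, 11, 172, 6, 14, 10, 8, 6, 6]
0.6 [25, 22, 4, 12, 211, 206, 286, 239, 286, 204, 22, 14, 9, 169, 19, 24, 4, 3, 21, 24]
0.65 [26, 4, 3, 12, 190, 303, 302, 302, 302, 303, 16, 8, 6, 55, 22, 40, 11, 15, 21, 19]
0.7 [5, 4, 4, 12, 275, 303, 117, 118, 120, 302, 250, 12, 14, 59, 4, 49, 36, 49, 55, 55]
0.75 [12, 18, 18, 13, 275, 303, 168, 167, 166, 302, 249, 4, 8, 4, 4, 51, 16, 51, 56, 56]
clock: 1.3
tool_pos: [0.4712, 0.1394, 0.2265]
orientation: [180.0, 0.0, -89.3]
force: [0.9, -0.3, -0.4]
opening: 0.0875
gripper_force: 0.0
```

```bash
python3 - <<'E'
from h import *
m=load("top");P=cloud(m,np.load("pics/top0.npy")).reshape(-1,3)
for y in np.arange(-.15,.25,.025):
  for z in(.1,.2,.26):
    s=(abs(P[:,1]-y)<.0125)&(P[:,2]>z)&(P[:,0]>.53)&(P[:,0]<.7); print(round(y,3),z,s.sum() and np.round(np.percentile(P[s,0],[0,3]),3),end=' | ')
  print()
E
python3 -m crank '[[[0,0.0015,-0.045],[0,0,0],1],[[0,0,-0.045],[0,0,0],1],[[0,0,-0.045],[0,0,0],1],[[0,0,-0.03],[0,0,0],1],[[0,0,-0.0215],[0,0,0],1],[[0,0,0],[0,0,0],1]]'
python3 - <<'E'
from h import *
from plant import imaging
p,d=imaging.snapshot("wrist");cv2.imwrite("pics/w1.png",p)
E
```

```text
-0.15 0.1 0 | -0.15 0.2 0 | -0.15 0.26 0 | 
-0.125 0.1 0 | -0.125 0.2 0 | -0.125 0.26 0 | 
-0.1 0.1 [0.692 0.692] | -0.1 0.2 [0.692 0.692] | -0.1 0.26 0 | 
-0.075 0.1 [0.552 0.553] | -0.075 0.2 [0.552 0.553] | -0.075 0.26 [0.693 0.693] | 
-0.05 0.1 [0.611 0.614] | -0.05 0.2 [0.616 0.624] | -0.05 0.26 [0.626 0.628] | 
-0.025 0.1 [0.602 0.604] | -0.025 0.2 [0.602 0.604] | -0.025 0.26 [0.623 0.623] | 
-0.0 0.1 [0.602 0.603] | -0.0 0.2 [0.602 0.603] | -0.0 0.26 [0.623 0.623] | 
0.025 0.1 [0.621 0.623] | 0.025 0.2 [0.627 0.628] | 0.025 0.26 [0.627 0.628] | 
0.05 0.1 [0.623 0.624] | 0.05 0.2 [0.627 0.628] | 0.05 0.26 [0.627 0.628] | 
0.075 0.1 [0.601 0.603] | 0.075 0.2 [0.601 0.603] | 0.075 0.26 [0.622 0.623] | 
0.1 0.1 [0.601 0.603] | 0.1 0.2 [0.601 0.603] | 0.1 0.26 [0.622 0.623] | 
0.125 0.1 [0.611 0.616] | 0.125 0.2 [0.614 0.625] | 0.125 0.26 [0.627 0.628] | 
0.15 0.1 [0.61  0.614] | 0.15 0.2 [0.618 0.62 ] | 0.15 0.26 [0.63  0.631] | 
0.175 0.1 [0.625 0.635] | 0.175 0.2 [0.692 0.692] | 0.175 0.26 [0.692 0.693] | 
0.2 0.1 0 | 0.2 0.2 0 | 0.2 0.26 0 | 
0.225 0.1 0 | 0.225 0.2 0 | 0.225 0.26 0 | 
clock: 1.9
tool_pos: [0.4691, 0.141, 0.0372]
orientation: [179.7, -0.2, -89.1]
force: [-0.2, -0.6, 1.2]
opening: 0.0873
gripper_force: 0.0
```

View pics/w1.png

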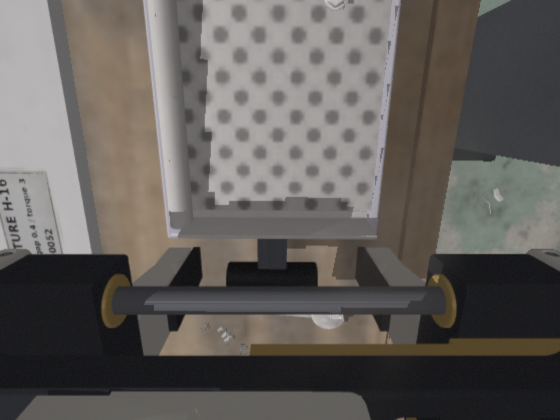

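The wrist view shows the handle bar at (228–317, 275) between the two finger tips, and the plate edge behind it is clear. I'll close the fingers.

```bash
python3 -m crank '[[[0.003,0,0.002],[0,0,0],0.5],[[0,0,0],[0,0,0],0.2],[[0,0,0],[0,0,0],0.05],[[0,0,0],[0,0,0],-0.05],[[0,0,0],[0,0,0],-0.2],[[0,0,0],[0,0,0],-0.2],[[0,0,0],[0,0,0],-0.2]]'
```

```text
clock: 2.65
tool_pos: [0.4727, 0.1423, 0.042]
orientation: [179.9, -0.0, -89.1]
force: [-7.1, 3.1, 6.4]
opening: 0.0432
gripper_force: 30.0
```

```bash
python3 -m crank '[[[-0.002,-0.0009,0.0172],[0,0,0],-0.2],[[0,-0.0026,0.0170],[0,0,0],-0.2],[[0,-0.0043,0.0167],[0,0,0],-0.2],[[0,-0.0059,0.0162],[0,0,0],-0.2],[[0,-0.0075,0.0155],[0,0,0],-0.2],[[0,-0.0090,0.0147],[0,0,0],-0.2],[[0.0005,-0.0104,0.0137],[0,0,0],-0.2],[[0,-0.0117,0.0126],[0,0,0],-0.2],[[0,0,0],[0,0,0],-0.2]]'
```

```text
clock: 3.55
tool_pos: [0.473, 0.0897, 0.1667]
orientation: [-179.9, 0.1, -89.1]
force: [0.8, 2.4, -0.5]
opening: 0.0439
gripper_force: 30.0
```

```bash
python3 -m crank '[[[0,-0.0129,0.0114],[0,0,0],-0.2],[[0,-0.0140,0.0100],[0,0,0],-0.2],[[0.0003,-0.0149,0.0086],[0,0,0],-0.2],[[0.0003,-0.0157,0.0070],[0,0,0],-0.2],[[0.0003,-0.0163,0.0054],[0,0,0],-0.2],[[0.0003,-0.0168,0.0038],[0,0,0],-0.2],[[0.0003,-0.0171,0.0021],[0,0,0],-0.2],[[0,-0.0172,0.0004],[0,0,0],-0.2],[[0,0,0],[0,0,0],-0.2],[[0,0,0],[0,0,0],-0.2]]'
```

```text
clock: 4.55
tool_pos: [0.474, -0.036, 0.2154]
orientation: [-180.0, -0.1, -89.2]
force: [-1.5, -0.1, 7.5]
opening: 0.0437
gripper_force: 30.0
```

```bash
python3 -m crank '[[[0,0,0],[0,0,0],1],[[0,0,0],[0,0,0],1],[[0,0,0],[0,0,0],1],[[0,0,0.01],[0,0,0],1],[[0,0,0.035],[0,0,0],1],[[0,0,0.04],[0,0,0],1],[[0,0.034,0],[-8,0,0],1],[[0,0.034,0],[-8,0,0],1],[[0,0.034,0],[-8,0,0],1],[[0,0.034,0],[-8,0,0],1],[[0,0.034,0],[-8,0,0],1],[[0,0,0],[0,0,0],1]]'
python3 - <<'E'
from h import *
from plant import imaging,ctrl
o=ctrl.get_obs();print(o["tool_pos"],o["orientation"],o["joint_pos"])
m=imaging.camera_model("wrist");np.savez("pics/wrist_m.npz",**m)
p,d=imaging.snapshot("wrist");cv2.imwrite("pics/w2.png",p);np.save("pics/w2.npy",d)
p,d=imaging.snapshot("scene");cv2.imwrite("pics/s2.png",cv2.resize(p[90:340,180:480],None,fx=2.4,fy=2.4));np.save("pics/s2.npy",d)
E
```

```text
clock: 5.75
tool_pos: [0.4743, 0.1388, 0.2949]
orientation: [178.7, -40.4, -88.2]
force: [0.4, -0.8, -1.0]
opening: 0.0879
gripper_force: 0.0
[0.4743387  0.13875059 0.29485445] [178.72109321 -40.3646539  -88.16866315] [ 55.96339855  15.24210141 -18.03512681  21.19049808 -91.81289819
 -60.69201301]
```

View pics/w2.png

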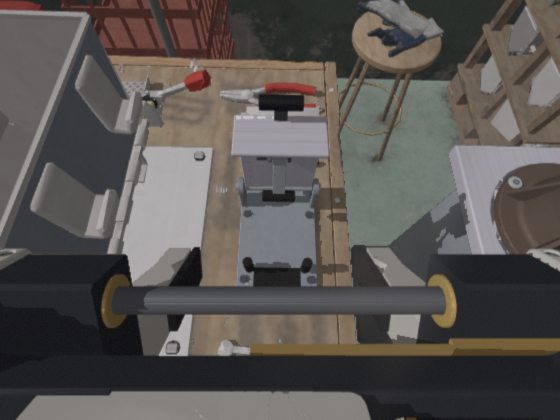

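View pics/s2.png

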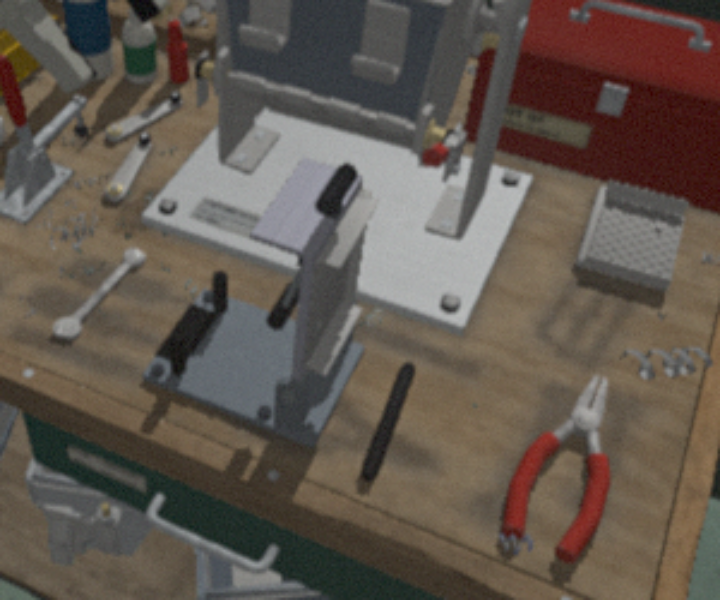

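The wrist view shows the plate upright, with the handle bar at (259–304,102), the lip roof at rows 120–153, and the foot bar under the lip at (262–295,196). The scene view agrees, with the foot at crop (285,305). I'll measure the foot and handle from depth.

```bash
python3 - <<'E'
from h import *
m=load("wrist");d=np.load("pics/w2.npy");p=cv2.imread("pics/w2.png").astype(int).sum(2);P=cloud(m,d)
for n,(u0,u1,v0,v1) in dict(handle=(255,310,92,112),foot=(258,300,186,206)).items():
    s=np.zeros(d.shape,bool);s[v0:v1,u0:u1]=1;s&=(p<110)&(d>0)
    v,u=np.where(s);print(n,u.min(),u.max(),v.min(),v.max()); q=P[s];print(np.round(np.percentile(q,[5,50,95],axis=0),4))
for v in range(140,215,6):print(v,np.round(P[v,279],3),np.round(P[v,268],3),p[v,268])
ms=load("scene");ds=np.load("pics/s2.npy");Ps=cloud(ms,ds)
print("scene foot",np.round(Ps[217-2:217+3,296:302].reshape(-1,3)[::3],3))
print("scene handle",np.round(Ps[90+190//2.4.__int__(),180+141-2:180+141+2],3))
E
```

```text
handle 259 302 95 111
[[ 0.4551 -0.0364  0.2305]
 [ 0.4742 -0.0298  0.2368]
 [ 0.4926 -0.0267  0.2392]]
foot 263 294 191 201
[[ 0.4546 -0.0033  0.094 ]
 [ 0.4733  0.0041  0.0985]
 [ 0.492   0.0074  0.1005]]
140 [ 0.474 -0.005  0.21 ] [ 0.486 -0.006  0.209] 467
146 [0.474 0.001 0.209] [0.485 0.002 0.211] 475
152 [0.474 0.009 0.21 ] [0.485 0.009 0.21 ] 477
158 [ 0.474 -0.013  0.165] [ 0.486 -0.004  0.179] 240
164 [ 0.473 -0.014  0.151] [ 0.487 -0.029  0.126] 280
170 [ 0.473 -0.011  0.142] [ 0.487 -0.029  0.111] 279
176 [ 0.473 -0.008  0.132] [ 0.488 -0.029  0.095] 280
182 [ 0.473 -0.005  0.122] [ 0.488 -0.028  0.08 ] 277
188 [ 0.472 -0.002  0.111] [ 0.488 -0.027  0.062] 339
194 [0.472 0.    0.099] [0.487 0.002 0.101] 97
200 [0.472 0.007 0.093] [0.487 0.008 0.094] 72
206 [ 0.471 -0.022  0.008] [ 0.489 -0.021  0.009] 366
212 [ 0.47  -0.011  0.009] [ 0.488 -0.01   0.01 ] 375
scene foot [[ 0.471  0.002  0.098]
 [ 0.467 -0.006  0.105]
 [ 0.468  0.001  0.098]
 [ 0.466 -0.006  0.103]
 [ 0.465 -0.001  0.099]
 [ 0.466 -0.007  0.101]
 [ 0.461 -0.002  0.1  ]
 [ 0.465 -0.007  0.099]
 [ 0.46  -0.003  0.099]
 [ 0.462 -0.008  0.099]]
scene handle [[ 0.468 -0.04   0.198]
 [ 0.469 -0.041  0.197]
 [ 0.469 -0.043  0.198]
 [ 0.47  -0.045  0.198]]
```

```bash
python3 -c "
from h import *
m=load('wrist');c=-m['R'].T@m['t'];o=c-np.array([.4743,.1388,.2949]);print(c,o[1]*.645+o[2]*.763,o[1]*-.763+o[2]*.645,m['R'][2])"
python3 -m crank '[[[0,-0.022,-0.039],[0,0,0],0.4],[[-0.001,-0.022,-0.039],[0,0,0],0.4],[[0,-0.022,-0.0385],[0,0,0],0.4],[[0,0,0],[0,0,0],0.4],[[0,0,0],[0,0,0],0.4]]'
```

```text
[0.47660664 0.18133044 0.46826238] 0.15970762742888428 0.07936800857369607 [-0.01030588 -0.3946369  -0.91877936]
clock: 6.35
tool_pos: [0.4733, 0.0662, 0.184]
orientation: [179.3, -39.5, -89.0]
force: [0.3, 0.9, 0.4]
opening: 0.0621
gripper_force: 0.0
```

```bash
python3 -m crank '[[[0,0.005,-0.0045],[0,0,0],0.4],[[0,-0.0165,-0.020],[0,0,0],0.4],[[0,-0.0165,-0.020],[0,0,0],0.4],[[0,-0.0165,-0.020],[0,0,0],0.4],[[0,-0.0165,-0.020],[0,0,0],0.4],[[0,0,0],[0,0,0],0.4],[[0,0,0],[0,0,0],0.4]]'
```

```text
clock: 7.05
tool_pos: [0.4741, 0.0074, 0.0991]
orientation: [179.3, -39.5, -88.9]
force: [-0.1, 0.3, 0.7]
opening: 0.0618
gripper_force: 0.0
```

```bash
python3 -m crank '[[[-0.001,-0.009,-0.01],[0,0,0],0.4],[[0,-0.0085,-0.01],[0,0,0],0.4],[[0,0,0],[0,0,0],0.4],[[0,0,0],[0,0,0],0.1],[[0,0,0],[0,0,0],-0.05],[[0,0,0],[0,0,0],-0.2],[[0,0,0],[0,0,0],-0.2],[[0,0,0],[0,0,0],-0.2]]'
python3 - <<'E'
from h import *
from plant import imaging,ctrl
m=imaging.camera_model("wrist");np.savez("pics/wrist_m.npz",**m)
p,d=imaging.snapshot("wrist");cv2.imwrite("pics/w3.png",p);np.save("pics/w3.npy",d)
E
```

```text
clock: 7.85
tool_pos: [0.4734, -0.01, 0.0787]
orientation: [179.3, -39.5, -88.9]
force: [4.9, -1.3, 0.0]
opening: 0.0437
gripper_force: 30.0
```

View pics/w3.png

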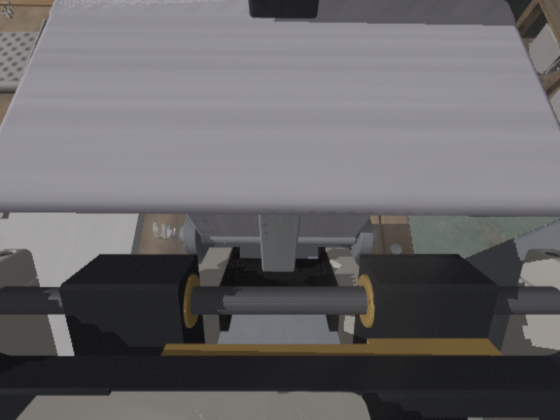

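The foot bar is held by its ends: the opening is 43.7 mm, and the leg is visible at (278,240) between the fingers. Next I swing the leg along its arc.

```bash
python3 -m crank '[[[0,0.0062,0.0020],[0,0,0],-0.2],[[0,0.0060,0.0026],[0,0,0],-0.2],[[0,0.0058,0.0031],[0,0,0],-0.2],[[0,0.0055,0.0036],[0,0,0],-0.2],[[0,0.0051,0.0040],[0,0,0],-0.2],[[0,0.0048,0.0045],[0,0,0],-0.2],[[0,0,0],[0,0,0],-0.2]]'
```

```text
clock: 8.6
tool_pos: [0.4732, 0.0241, 0.098]
orientation: [179.3, -39.4, -88.8]
force: [5.7, 0.7, -5.1]
opening: 0.0436
gripper_force: 30.0
```

```bash
python3 -m crank '[[[0,0.0044,0.0049],[0,0,0],-0.2],[[0,0.0039,0.0052],[0,0,0],-0.2],[[0,0.0034,0.0056],[0,0,0],-0.2],[[0,0.0029,0.0058],[0,0,0],-0.2],[[0,0.0024,0.0061],[0,0,0],-0.2],[[0,0.0019,0.0062],[0,0,0],-0.2],[[0,0,0],[0,0,0],-0.2],[[0,0,0],[0,0,0],-0.2]]'
```

```text
clock: 9.4
tool_pos: [0.4732, 0.0425, 0.1319]
orientation: [179.3, -39.4, -88.8]
force: [4.8, 4.1, -0.5]
opening: 0.0434
gripper_force: 30.0
```

```bash
python3 -m crank '[[[0,0,0],[0,0,0],0.1],[[0,0,0],[0,0,0],0.4],[[0,0,0],[0,0,0],0.4],[[0,0,0],[0,0,0],0.4],[[0,0.01,0.012],[0,0,0],0.4],[[0,0.0185,0.0225],[0,0,0],0.4],[[0,0.0185,0.0225],[0,0,0],0.4],[[0,0.0185,0.0225],[0,0,0],0.6],[[0,0.0185,0.0225],[0,0,0],1],[[0,0,0.04],[0,0,0],1],[[0,0,0.03],[0,0,0],1],[[0,0,0],[0,0,0],1]]'
python3 - <<'E'
from h import *
from plant import imaging,ctrl
m=imaging.camera_model("wrist");np.savez("pics/wrist_m.npz",**m)
p,d=imaging.snapshot("wrist");cv2.imwrite("pics/w4.png",p);np.save("pics/w4.npy",d)
P=cloud(m,d);s=(p.astype(int).sum(2)<110)&(d>0)&(abs(P[...,0]-.473)<.025)
for n,b in dict(handle=(P[...,2]>.22)&(P[...,1]<.02)&(P[...,1]>-.08)&(P[...,2]<.26),foot=(P[...,2]>.11)&(P[...,2]<.175)&(P[...,1]>0)&(P[...,1]<.09)).items():
    q=P[s&b];v,u=np.where(s&b);print(n,len(q));
    if len(q):print(u.min(),u.max(),v.min(),v.max(),np.round(np.percentile(q,[5,50,95],axis=0),4))
o=ctrl.get_obs();print(o["tool_pos"],o["orientation"])
E
```

```text
clock: 10.6
tool_pos: [0.473, 0.1261, 0.3071]
orientation: [179.5, -39.3, -89.0]
force: [0.0, -0.6, -0.1]
opening: 0.0871
gripper_force: 0.0
handle 632
258 301 111 128 [[ 0.4548 -0.0372  0.2309]
 [ 0.4734 -0.0303  0.2372]
 [ 0.492  -0.027   0.2393]]
foot 433
260 296 223 234 [[0.4538 0.0484 0.1492]
 [0.4728 0.0553 0.1532]
 [0.4918 0.0601 0.155 ]]
[0.47229084 0.12551691 0.30504375] [179.31774584 -39.40276386 -88.91772772]
```

View pics/w4.png

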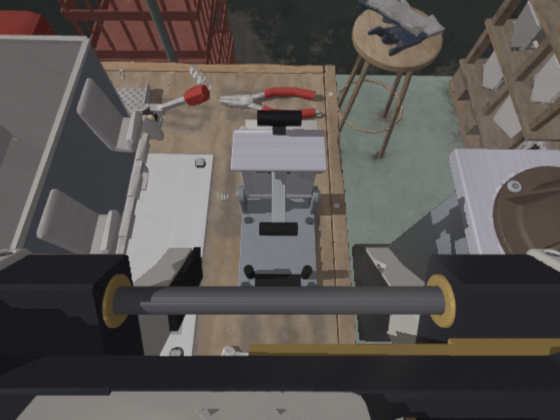

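The wrist view shows the leg standing out, with the foot at (260–296,228). It measures close to its locked position, and the plate still stands upright. Next I regrip the handle.

```bash
python3 -m crank '[[[0.001,-0.0323,0],[8,0,0],1],[[0,-0.0323,0],[8,0,0],1],[[0,-0.0323,0],[8,0,0],1],[[0,-0.0323,0],[8,0,0],1],[[0,-0.0323,0],[7.9,0,0],1],[[0,0,-0.04],[0,0,0],1],[[0,0,-0.02],[0,0,0],1],[[0,0,0],[0,0,0],1],[[0,0,0],[0,0,0],1]]'
```

```text
clock: 11.55
tool_pos: [0.4728, -0.0354, 0.2435]
orientation: [179.8, 0.0, -89.1]
force: [-0.1, 0.4, 0.6]
opening: 0.0878
gripper_force: 0.0
```

```bash
python3 -m crank '[[[0.001,0,-0.015],[0,0,0],1],[[0,0,-0.0145],[0,0,0],0.6],[[0,0,0],[0,0,0],0.3],[[0,0,0],[0,0,0],0.1],[[0,0,0],[0,0,0],-0.05],[[0,0,0],[0,0,0],-0.2],[[0,0,0],[0,0,0],-0.2],[[0,0,0],[0,0,0],-0.2]]'
```

```text
clock: 12.35
tool_pos: [0.474, -0.0351, 0.2147]
orientation: [179.9, 0.1, -89.1]
force: [-1.5, 2.3, 4.9]
opening: 0.0436
gripper_force: 30.0
```

```bash
python3 -m crank '[[[0,0.0086,-0.0002],[0,0,0],-0.2],[[0,0.0086,-0.0002],[0,0,0],-0.2],[[-0.0002,0.0171,-0.0021],[0,0,0],-0.2],[[-0.0002,0.0168,-0.0038],[0,0,0],-0.2],[[-0.0002,0.0163,-0.0054],[0,0,0],-0.2],[[-0.0002,0.0157,-0.0070],[0,0,0],-0.2],[[-0.0002,0.0149,-0.0086],[0,0,0],-0.2],[[0,0.0070,-0.0050],[0,0,0],-0.2],[[0,0.0070,-0.0050],[0,0,0],-0.2],[[0,0,0],[0,0,0],-0.2]]'
```

```text
clock: 13.35
tool_pos: [0.4731, 0.0778, 0.1763]
orientation: [179.9, 0.1, -89.1]
force: [0.7, 1.8, -0.8]
opening: 0.0435
gripper_force: 30.0
```

```bash
python3 -m crank '[[[0,0.0065,-0.0057],[0,0,0],-0.2],[[0,0.0064,-0.0057],[0,0,0],-0.2],[[0,0.0059,-0.0063],[0,0,0],-0.2],[[0,0.0058,-0.0063],[0,0,0],-0.2],[[0,0.0052,-0.0068],[0,0,0],-0.2],[[0,0.0052,-0.0069],[0,0,0],-0.2],[[0,0.0045,-0.0073],[0,0,0],-0.2],[[0,0.0045,-0.0074],[0,0,0],-0.2],[[0,0,0],[0,0,0],-0.2]]'
```

```text
clock: 14.25
tool_pos: [0.4728, 0.1213, 0.1232]
orientation: [179.8, 0.0, -89.1]
force: [-1.1, 3.5, -1.0]
opening: 0.044
gripper_force: 30.0
```

```bash
python3 -m crank '[[[0,0.0016,-0.0031],[0,0,0],-0.2],[[0,0.0016,-0.0031],[0,0,0],-0.2],[[0,0.0010,-0.0020],[0,0,0],-0.2],[[0,0,0],[0,0,0],-0.2]]'
```

```text
clock: 14.65
tool_pos: [0.4727, 0.1249, 0.1159]
orientation: [179.8, 0.0, -89.1]
force: [-1.7, 2.2, -2.3]
opening: 0.0437
gripper_force: 30.0
```

```bash
python3 -m crank '[[[0,0.0005,-0.001],[0,0,0],-0.2],[[0,0.0005,-0.001],[0,0,0],-0.2],[[0,0,0],[0,0,0],-0.2],[[0,0,0],[0,0,0],-0.2]]'
```

```text
clock: 15.05
tool_pos: [0.4728, 0.1254, 0.1149]
orientation: [179.9, 0.0, -89.1]
force: [-4.4, -0.3, 7.3]
opening: 0.0438
gripper_force: 30.0
```

```bash
python3 -m crank '[[[0,0,0],[0,0,0],0.1],[[0,0,0],[0,0,0],0.5],[[0,0,0],[0,0,0],1],[[0,0,0],[0,0,0],1],[[0,0,0],[0,0,0],1],[[0,0,0.01],[0,0,0],1],[[0,0,0.03],[0,0,0],1],[[0,0.02,0.05],[0,0,0],1],[[0,0.03,0.05],[0,0,0],1],[[0,0,0],[0,0,0],1],[[0,0,0],[0,0,0],1]]'
python3 - <<'E'
from h import *
from plant import imaging,ctrl
p,d=imaging.snapshot("scene");cv2.imwrite("pics/s5.png",cv2.resize(p[90:340,140:480],None,fx=2.2,fy=2.2))
m=imaging.camera_model("wrist");p,d=imaging.snapshot("wrist")
P=cloud(m,d);s=(p.astype(int).sum(2)<110)&(d>0)&(abs(P[...,0]-.473)<.025)&(abs(P[...,1]-.13)<.04)&(P[...,2]>.1)&(P[...,2]<.16)
q=P[s];print(len(q),np.round(np.percentile(q,[5,50,95],axis=0),4))
E
```

```text
clock: 16.15
tool_pos: [0.4733, 0.1712, 0.2453]
orientation: [180.0, 0.2, -89.0]
force: [-0.3, -0.6, -1.8]
opening: 0.0877
gripper_force: 0.0
824 [[0.4537 0.1171 0.1346]
 [0.4724 0.123  0.1384]
 [0.4912 0.1298 0.1402]]
```

View pics/s5.png

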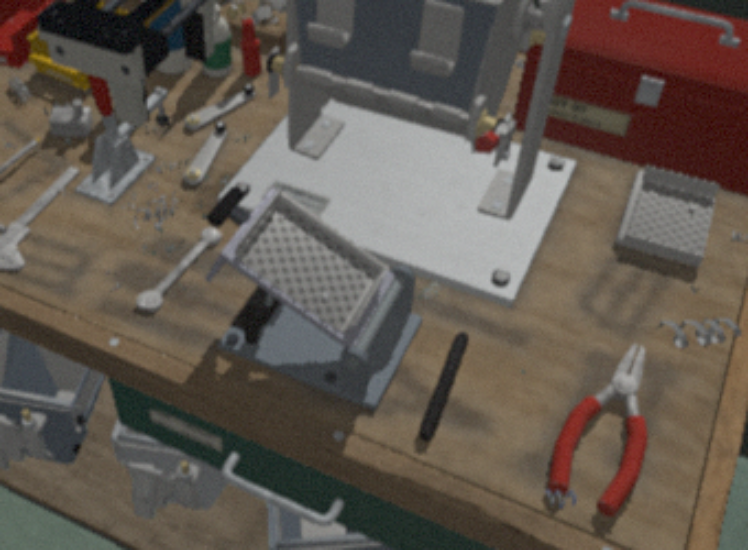

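The picture shows the plate standing at its slope on the leg, with the handle at crop (228,205). The handle centre is about 0.131 m high, which is what 0.44 rad gives. The bystanders haven't moved and the gripper is clear.

```bash
python3 -c "
from plant import close_job
print(close_job())"
```

```text
the job is handed in; nothing more can be done
None
```

The job is handed in after about 16 s of robot time: the plate stands on its locked leg at about 0.44 rad by camera measurement, the gripper is clear, and the bystanders look unmoved in the last picture; the judge returned no verdict.

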